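# Ground, then switch on the test bench in order

## Robot

A 7-joint arm with a two-finger parallel gripper is mounted at the origin on the work surface. World frame = base frame: x ahead of the robot, y to its left, z up, the work surface at z = 0. Lengths are in m, angles in rad, forces in N, time in s.
With the tool pointing down it reaches from about 0.425 to 0.975 m from the base axis. Payload 16.7 kg.
Tool frame: the origin (TCP) lies between the finger pads; the fingertips stand 8 mm ahead of it and the grasp point (between the pads) lies 11 mm behind it (tip_reach is the distance from the TCP to the fingertips, in m); z points along the fingers, x is the direction in which the jaws open and shut, and the axes are right-handed (so a half turn about z gives the same grasp; the last joint's range is limited). The gripper opens to 85 mm and grips with 20 to 120 N. Pads are 22 mm wide; open, the fingers measure 114 mm over their backs; the gripper's body (76 mm by 85 mm) begins 54 mm behind the grasp point. The pads swing forward as they close: fully open they stand 13 mm farther back than shut.
Start: joints at [-1.49, 0.426, 0.074, 1.606, -0.034, 1.111, -0.067], TCP at [0.154, 0.657, 0.239] pointing down, gripper open.
Joint ranges: [-2.85, 2.85], [-0.5, 2.14], [-1.23, 1.37], [0.21, 2.46], [-1.02, 4.16], [0.16, 2.05], [-2.73, 2.73]. Speed limits (rad/s): [1.89, 1.89, 2.39, 2.39, 3.01, 3.01, 3.01].

## Interface

Orientations are given as [roll, pitch, yaw] about the fixed x, y, z axes, in that order (R = Rz(yaw) Ry(pitch) Rx(roll)).
In Python, from station import state, grab_frame, sign_off, tip_reach gives the robot as it stands.
- The arm moves only by the tool apply_moves, never from a script. Its argument "deltas" is a list of rows, each an object with "delta_rot": the turn, a rotation vector about the tool's x, y, z scaled (see below), a list of three; "travel": the shift along the tool's x, y, z scaled (see below), a list of three; "fingers": the opening, from 0 (shut) to 1 (fully open). A call has 1 to 5 rows; each row shifts and turns the commanded pose from where the row before left it, along the tool's axes as they then stand; what a row does not reach is not made up. The controller multiplies each number of a shift by 0.5 m and each number of a turn by pi/4 rad. A row lasts 1/8 s, in which the tool goes at most 62.5 mm and 10.7 degrees, less where a joint would pass 70% of its speed; a pose out of reach is approached as far as the arm can. A call with a number of a shift or a turn outside -1 to 1 is refused whole. A call with a gripper value outside its range is refused whole. The fingers move at their own pace and stop on an object; the grip force is fixed at half the most. Time passes only in rows, so rows that do not move let the fingers close. It gives the time, the measured TCP pose, the force and the opening at its end, in the units of the state.
- state(): the state, without advancing time (a new reading comes with each control period).
- grab_frame(name): name is "scene" or "top" or "wrist"; returns a dict with "img" (420x560x3 uint8, blue, green, red), "fx", "fy", "cx", "cy" (pixels), "k1" (the pictures are not rectified: a ray, as slopes to the right and down, at radius r is drawn at 1 + k1 r^2 times it, then the intrinsics apply), "rvec" (rotation vector, rad) and "tvec" (3), from world to camera coordinates, as OpenCV has them. Camera axes: x right, y down, z forward; pixel columns grow to the right and rows downward; lengths in m; the calibration is good to about 2 mm. A picture is of the moment at which its call begins. There is no depth.
- sign_off(): hands the job in, once; it reports no verdict.
The state is a dict: "clock": time; "joint_positions": joint angles; "dq": joint speeds; "tau": joint torques, N m; "tcp_pos": TCP position; "tool_rot": TCP orientation; "wrist_force": force on the tool from outside, world axes, zero at the start; "wrist_torque": the same for the moment, N m; "grip_width": opening from 0.0 (shut) to 1.0 (fully open).
Only numpy, scipy, OpenCV 4.12 (cv2) and the standard library are available. Lean on these libraries where they do the work, as an engineer would, in place of code of your own. Each camera call takes 0.05 s, during which the arm holds its last target.

## Task

Bring the test bench up in its safe order with the fingertips only: first lightly touch the top of the steel grounding stud, then lightly press down the cross-shaped key, then the round key, and last the bar-shaped key, pressing each key only about half-way down, where it stays, so that the fingers never run hard against its stop. Be gentle, and do not lift, tip or shove the modules, the stud or anything else on the bench.

Things in the scene. Friction and masses are not known exactly. Their poses are not given: they have to be found in the camera images.
- module_cross: loose grey plastic switch module, 80 (own x) x 60 (own y) x 40 mm high, about 0.5 to 0.85 kg, standing on the table; the key on its top is a cross (plus sign) of two bars 40 x 14 mm. Origin: centre of its underside, z up. The other modules have the same housing; only the key's shape differs.
- key_cross_top (a point): centre of the flat top face of the black key shaped as a cross (plus sign) of two bars 40 x 14 mm; 62 mm above the table (22 mm above the housing) while up; it goes down with the key.
- key_cross (a joint): how far that key is pressed down, m: about 0 (up to 0.0015) at the start, rigid stop at 0.016. It slides straight down against a steady friction of about 2 N and stays where it is left (no return spring); it counts as on from 0.003 down, and half-way (0.008) is a good press.
- module_round: loose grey plastic switch module, 80 (own x) x 60 (own y) x 40 mm high, about 0.5 to 0.85 kg, standing on the table; the key on its top is a round disc 30 mm across. Origin: centre of its underside, z up. The other modules have the same housing; only the key's shape differs.
- key_round_top (a point): centre of the flat top face of the black key shaped as a round disc 30 mm across; 62 mm above the table (22 mm above the housing) while up; it goes down with the key.
- key_round (a joint): how far that key is pressed down, m: about 0 (up to 0.0015) at the start, rigid stop at 0.016. It slides straight down against a steady friction of about 2 N and stays where it is left (no return spring); it counts as on from 0.003 down, and half-way (0.008) is a good press.
- module_bar: loose grey plastic switch module, 80 (own x) x 60 (own y) x 40 mm high, about 0.5 to 0.85 kg, standing on the table; the key on its top is a single straight bar 14 x 50 mm, long along the module's y. Origin: centre of its underside, z up. The other modules have the same housing; only the key's shape differs.
- key_bar_top (a point): centre of the flat top face of the black key shaped as a single straight bar 14 x 50 mm, long along the module's y; 62 mm above the table (22 mm above the housing) while up; it goes down with the key.
- key_bar (a joint): how far that key is pressed down, m: about 0 (up to 0.0015) at the start, rigid stop at 0.016. It slides straight down against a steady friction of about 2 N and stays where it is left (no return spring); it counts as on from 0.003 down, and half-way (0.008) is a good press.
- stud: loose heavy steel grounding stud, about 0.5 to 0.85 kg: round foot 64 mm across tapering to 28 mm at 36 mm height, with a flat mushroom cap 28 mm across on top. Origin: centre of its underside, z up.
- stud_top (a point): centre of the flat top of the stud's steel cap, 60 mm above the table when untouched. The cap is sprung: it yields straight down up to 12 mm (about 1 N at first, 4 N at its stop) and comes back up.
- spool: aluminium solder spool, 44 mm across, 38 mm high. Bystander, loose; origin at its underside's centre.
- dropper: small brown dropper bottle, 32 mm across, 70 mm high. Bystander, loose; origin at its underside's centre.
- spray: white bottle, 60 mm across, 170 mm high. Bystander, loose; origin at its underside's centre.
- heatsink: finned aluminium heat sink, 34 x 34 x 26 mm. Bystander, loose; origin at its underside's centre.
- lens_block: dark steel lens holder, 30 x 30 mm foot, 35 mm high. Bystander, loose; origin at its underside's centre.
- driver: screwdriver lying on the table. Bystander, loose; origin at its underside's centre (mid length).
- breadboard: white breadboard with parts on it, 55 x 165 mm, 17 mm high. Bystander, loose; origin at its underside's centre.
- multimeter: black hand multimeter lying flat, 75 x 150 x 45 mm. Bystander, loose; origin at its underside's centre.
Mind the look-alikes: they are no part of the job. What is shaped like the module_round but purple is not meant.

How it is judged:
On the way, in this order (a step that is already met when the one before it is completed fails the run):
1. a finger touches the grounding stud while every key is still up (contact force between the fingers and stud above 0.3 N and height (world z) of stud_top above 0.04 m and value of joint each of key_cross, key_round, key_bar below 0.003 m), for 0.1 s.
2. the cross key is down, the other two still up (value of joint key_cross above 0.003 m and value of joint each of key_round, key_bar below 0.003 m), for 0.1 s.
3. the round key is down too, the bar key still up (value of joint each of key_cross, key_round above 0.003 m and value of joint key_bar below 0.003 m), for 0.1 s.
4. all three keys are down (value of joint each of key_cross, key_round, key_bar above 0.003 m), for 0.1 s.
At the end, for the whole second after the job is handed in: all three keys are at least 3 mm down; the modules and the stud stand upright (within 0.1 rad), at rest, within 25 mm of where they began; nothing else has moved more than 30 mm (all of step 4 and angle between each of module_cross, module_round, module_bar, stud's own z axis and vertical below 0.1 rad and distance of each of module_cross, module_round, module_bar, stud from where it was at the start of the episode below 0.025 m and linear speed of each of module_cross, module_round, module_bar, stud below 0.02 m/s and distance of each of spool, dropper, spray, heatsink, lens_block, driver, breadboard, multimeter from where it was at the start of the episode below 0.03 m); the robot touches nothing.
It fails at once if a key goes down (3 mm) out of order ((value of joint key_round above 0.003 m and value of joint key_cross below 0.003 m) or (value of joint key_bar above 0.003 m and value of joint key_round below 0.003 m)).
It fails at once if a module or the stud is pushed with more than 15 N (contact force between the fingers and module_cross above 15 N or contact force between the fingers and module_round above 15 N or contact force between the fingers and module_bar above 15 N or contact force between the fingers and stud above 15 N).
It fails at once if a module or the stud is lifted 8 mm, tipped over 0.2 rad or shifted more than 25 mm (height (world z) of any of module_cross, module_round, module_bar, stud above 0.008 m or angle between any of module_cross, module_round, module_bar, stud's own z axis and vertical above 0.2 rad or distance of any of module_cross, module_round, module_bar, stud from where it was at the start of the episode above 0.025 m).
It fails at once if a bystander is moved more than 30 mm (distance of any of spool, dropper, spray, heatsink, lens_block, driver, breadboard, multimeter from where it was at the start of the episode above 0.03 m).
It also fails if it takes over 54 s, if anything falls off the work surface, if the arm or the gripper's body presses on something with over 40 N, if the wrist force passes 120 N, or if a joint passes its speed limit or range.

## Working session

There is one attempt and no reset: what is moved stays moved. The work goes in short steps, Python scripts to look and compute and a tool call to move; the robot and the scene stay as the last step left them, time stands still between calls to the robot, and variables do not carry over. Pictures are saved under pics/ and viewed, and the job is handed in when it is done.

Besides the shell and the picture viewer there is one more tool, called after ">>>" by a JSON object that holds its "fn" and its "kwargs". apply_moves: Moves the arm, as the interface text tells. Shifts and turns lie within -1 to 1; 1 stands for 0.5 m of shift or pi/4 rad of turn. Its arguments: {"type":"object","properties":{"deltas":{"type":"array"}},"required":["deltas"]}

```bash
mkdir -p pics; cat > h.py <<'E'
import numpy as np, cv2
from station import state, grab_frame, sign_off, tip_reach
def save(n,tag):
    f=grab_frame(n); cv2.imwrite(f'pics/{tag}.png',f['img'])
    np.savez(f'pics/{tag}.npz',**{k:np.array(v) for k,v in f.items()})
    return f
def load(tag):
    return dict(np.load(f'pics/{tag}.npz'))
def ray(f,u,v):
    xd=(u-f['cx'])/f['fx'];yd=(v-f['cy'])/f['fy'];x,y=xd,yd
    for _ in range(20):
        s=1+f['k1']*(x*x+y*y);x,y=xd/s,yd/s
    R=cv2.Rodrigues(np.array(f['rvec'],float))[0];t=np.array(f['tvec'],float).ravel()
    return -R.T@t,R.T@np.array([float(x),float(y),1.0])
def onz(f,u,v,z):
    o,d=ray(f,u,v);return o+d*(z-o[2])/d[2]
def proj(f,p):
    R=cv2.Rodrigues(np.array(f['rvec'],float))[0];c=R@np.array(p)+np.array(f['tvec'],float).ravel()
    x,y=c[0]/c[2],c[1]/c[2];s=1+f['k1']*(x*x+y*y)
    return float(x*s*f['fx']+f['cx']),float(y*s*f['fy']+f['cy'])
E
python3 - <<'E'
from h import *
for n in ('scene','top','wrist'):
    f=save(n,n+'0'); print(n,ray(f,280,210))
print(state(), tip_reach)
E
```

```text
scene (array([ 1.1690928 , -0.59035857,  0.62743496]), array([-0.64701487,  0.52466275, -0.5532925 ]))
top (array([ 0.33980339, -0.1083599 ,  1.08263429]), array([ 0.22301885, -0.01283226, -0.97500747]))
wrist (array([0.08453427, 0.67292901, 0.37387767]), array([ 0.29217366, -0.08263155, -0.95318565]))
{'clock': 0.15, 'joint_positions': array([-1.48950247,  0.42661638,  0.0738731 ,  1.60644564, -0.03411745,
        1.11080582, -0.06708652]), 'dq': array([ 2.53131303e-03, -2.20690756e-03,  4.74954878e-05, -1.79176321e-03,
       -2.22438205e-04, -6.24899171e-05, -6.35119382e-04]), 'tau': array([ 5.13089821e-03, -9.50312662e+01,  3.76400426e+00, -4.63761592e+01,
        1.94485945e-02,  7.72262021e-03, -4.47137427e-05]), 'tcp_pos': array([0.15436288, 0.65679867, 0.2387596 ]), 'tool_rot': array([3.14153405e+00, 1.01382631e-03, 1.33996121e+00]), 'wrist_force': array([-0.21107711,  0.08841285, -0.69265461]), 'wrist_torque': array([-0.01100419,  0.03932563, -0.06779624]), 'grip_width': 0.9957733761768406} 0.008
```

View pics/scene0.png

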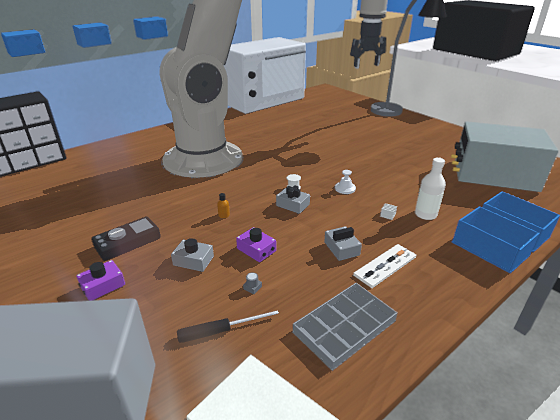

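View pics/top0.png

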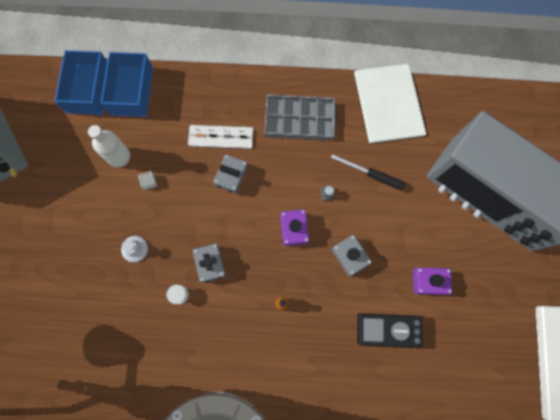

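The top view shows these candidates:
- Stud: (135,249).
- Grey cross module: (208,263).
- Grey bar module: (231,172).
- Grey round module: (352,255).
- Look-alikes: purple modules with round keys at (295,228) and (433,281). These are not meant, because they are purple.
- Spool: (178,294), a white disc between the stud and the cross module.

I'll confirm with enlarged crops.

```bash
python3 - <<'E'
from h import *
im=load('top0')['img']
def c(u,v): return cv2.resize(im[v-30:v+30,u-35:u+35],None,fx=5.6,fy=5.6*1.0,interpolation=cv2.INTER_CUBIC)[:300,:390]
a=[c(135,249),c(208,263),c(352,255),c(231,172)]
h=min(x.shape[0] for x in a)
cv2.imwrite('pics/crop.png',np.vstack([np.hstack([a[0][:h],a[1][:h]]),np.hstack([a[2][:h],a[3][:h]])]))
E
```

```text
(no output)
```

View pics/crop.png

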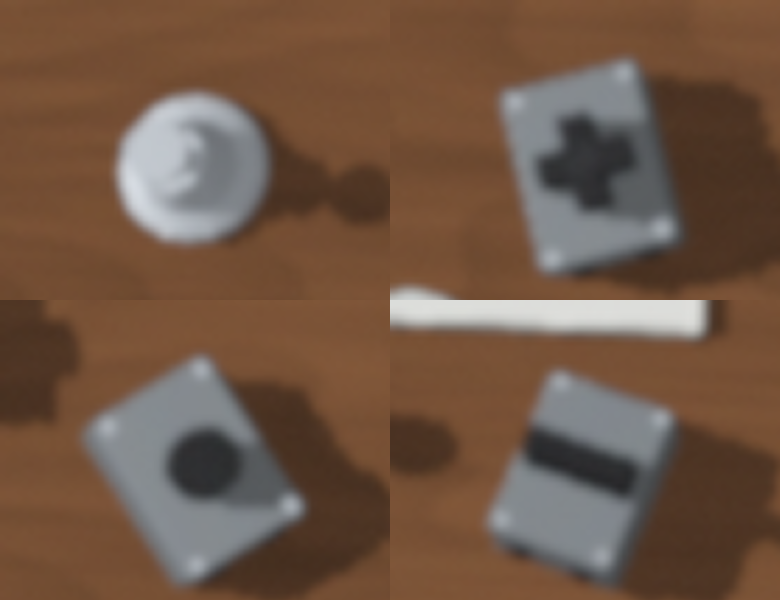

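```bash
python3 - <<'E'
from h import *
T=load('top0');S=load('scene0')
im=T['img'].astype(int)
for n,(u,v) in dict(cross=(208,263),round=(352,255),bar=(231,172)).items():
    m=np.zeros(im.shape[:2],np.uint8); w=15
    m[v-w:v+w,u-w:u+w]=(im[v-w:v+w,u-w:u+w].max(2)<65)
    k,l,st,ce=cv2.connectedComponentsWithStats(m)
    i=1+np.argmin([np.hypot(*(ce[j]-[u,v])) - 0.05*st[j,4] for j in range(1,k)])
    p=onz(T,*ce[i],.060); a=None
    c=cv2.findContours((l==i).astype(np.uint8),0,2)[0][0]
    print(n,ce[i],st[i],p,'->scene',proj(S,[*p[:2],.062]),'minrect',cv2.minAreaRect(c))
# stud foot
g=T['img'];hsv=cv2.cvtColor(g,cv2.COLOR_BGR2HSV)
m=((hsv[...,1]<60)&(hsv[...,2]>90)).astype(np.uint8)
m2=np.zeros_like(m);m2[225:275,110:160]=m[225:275,110:160]
c=max(cv2.findContours(m2,0,2)[0],key=cv2.contourArea)
cc,r=cv2.minEnclosingCircle(c);p=onz(T,*cc,.006);print('stud foot',cc,r,p,proj(T,[*p[:2],.06]),proj(S,[*p[:2],.06]))
A=onz(T,cc[0]-r,cc[1],0);B=onz(T,cc[0]+r,cc[1],0);print('diam',np.linalg.norm(A-B))
s=cv2.resize(S['img'][165:275,160:380],None,fx=3.6,fy=3.6,interpolation=cv2.INTER_CUBIC)
cv2.imwrite('pics/sc.png',s)
m=(hsv[...,1]<70)&(hsv[...,2]>90)
for n,(u,v) in dict(cross=(208,263),round=(352,255),bar=(231,172),spool=(178,294)).items():
    m2=np.zeros(m.shape,np.uint8);m2[v-27:v+27,u-27:u+27]=m[v-27:v+27,u-27:u+27]
    m2[:170]*=(n!='bar') or 1
    cs=[c for c in cv2.findContours(m2,0,2)[0]]
    c=min(cs,key=lambda c:np.hypot(*(np.array(cv2.minEnclosingCircle(c)[0])-[u,v]))-.05*cv2.contourArea(c)); r=cv2.minAreaRect(c);print(n,r)
    q=np.array([onz(T,*x,.04) for x in cv2.boxPoints(r)]);print(q.mean(0),[np.linalg.norm(q[i]-q[(i+1)%4]).round(4) for i in (0,1)],[np.degrees(np.arctan2(*(q[i+1]-q[i])[1::-1])).round(1) for i in (0,1)])
E
```

```text
cross [208.27205882 261.88970588] [201 255  16  15 136] [0.43997977 0.03955656 0.06      ] ->scene (290.66325698692106, 188.01918503908996) minrect ((208.37692260742188, 261.71539306640625), (12.527507781982422, 13.023645401000977), 29.744882583618164)
round [353.31 253.93] [348 249  12  11 100] [ 0.47743482 -0.29938545  0.06      ] ->scene (189.23443143113442, 241.38861844198453) minrect ((353.25, 253.75), (9.899494171142578, 10.60660171508789), 45.0)
bar [229.8877551  170.69387755] [221 166  19  11  98] [0.66564086 0.00584064 0.06      ] ->scene (340.8004654674386, 229.48929017181996) minrect ((229.7739715576172, 170.60275268554688), (19.662914276123047, 5.032769680023193), 20.556045532226562)
stud foot (133.7051239013672, 248.2948760986328) 14.013636589050293 [0.46826716 0.23585448 0.006     ] (126.8360952513118, 245.1761279650889) (346.1006152904371, 171.5353323954534)
diam 0.07062031568812674
cross ((208.17648315429688, 262.2059020996094), (34.44005584716797, 26.92145538330078), 75.96376037597656)
[0.44149497 0.04269689 0.04      ] [np.float64(0.0644), np.float64(0.0828)] [np.float64(-72.5), np.float64(-161.5)]
round ((350.7647399902344, 255.05882263183594), (34.973602294921875, 27.764131546020508), 57.528804779052734)
[ 0.47738567 -0.29702387  0.04      ] [np.float64(0.0684), np.float64(0.083)] [np.float64(-54.8), np.float64(-146.4)]
bar ((225.862060546875, 180.84481811523438), (24.511783599853516, 16.89827537536621), 21.801410675048828)
[0.64520056 0.01612285 0.04      ] [np.float64(0.0434), np.float64(0.0621)] [np.float64(-16.4), np.float64(-109.4)]
spool ((177.0, 294.0), (20.0, 22.0), 90.0)
[0.36253966 0.10964788 0.04      ] [np.float64(0.0522), np.float64(0.0464)] [np.float64(-86.7), np.float64(-174.6)]
```

View pics/sc.png

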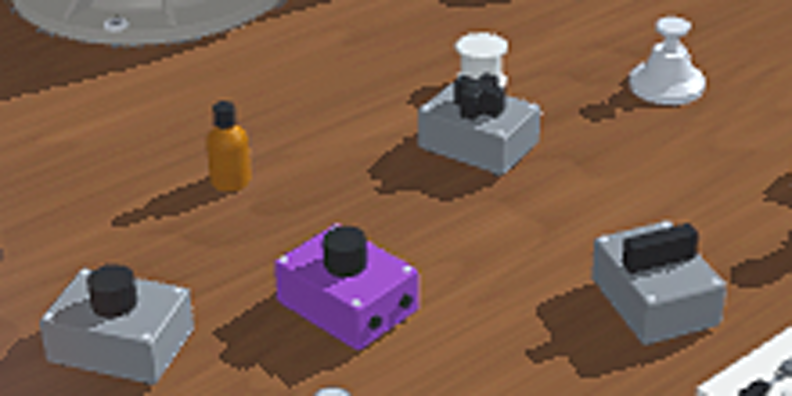

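```bash
python3 - <<'E'
from h import *
T=load('top0');S=load('scene0')
for n,(a,b) in dict(cross=(480,84),round=(111,271.5),bar=(660,240),cap=(674,25)).items():
    z=.06 if n=='cap' else .062
    p=onz(S,160+(a-1.8)/3.6,165+(b-1.8)/3.6,z);print(n,p,'top',proj(T,p))
h=[]
for (u,v) in [(208,262),(353,254),(230,171),(128,246)]:
    h.append(cv2.resize(T['img'][v-17:v+17,u-22:u+22],(390,300),interpolation=cv2.INTER_NEAREST))
cv2.imwrite('pics/crop2.png',np.vstack([np.hstack(h[:2]),np.hstack(h[2:])]))
h=[]
for (u,v) in [(293,188),(191,242),(343,233),(347,172)]:
    h.append(cv2.resize(S['img'][v-17:v+17,u-22:u+22],(390,300),interpolation=cv2.INTER_CUBIC))
cv2.imwrite('pics/crop3.png',np.vstack([np.hstack(h[:2]),np.hstack(h[2:])]))
E
```

```text
cross [0.44304876 0.0449659  0.062     ] top (205.9643268326708, 260.356679032827)
round [ 0.47409677 -0.29474012  0.062     ] top (351.475671049865, 255.1337075484185)
bar [0.67339246 0.00469366 0.062     ] top (230.52337954586469, 167.45386736188536)
cap [0.46905364 0.23774604 0.06      ] top (126.08958974395756, 244.80141449020638)
```

View pics/crop3.png

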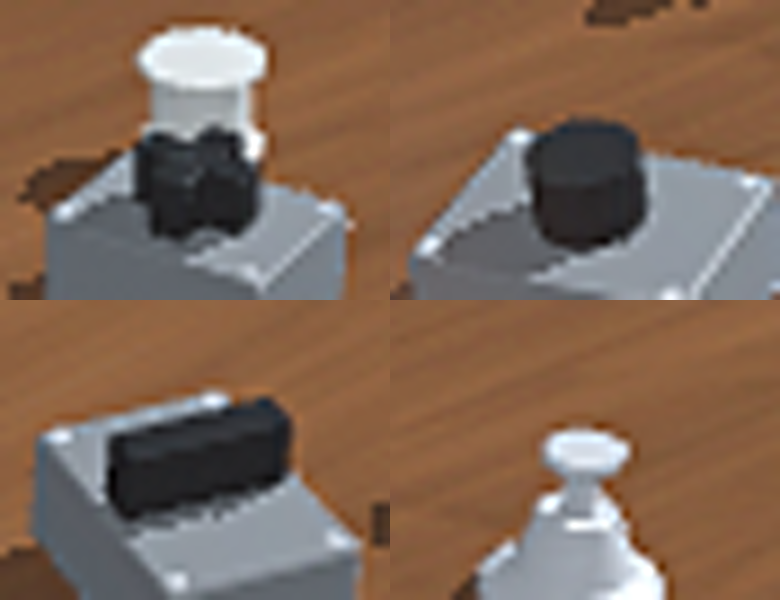

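View pics/crop2.png

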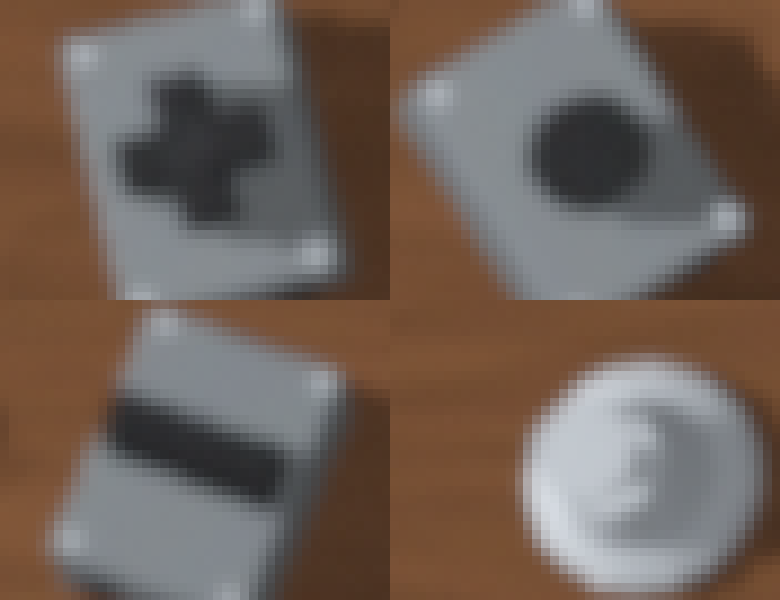

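```bash
cat >> h.py <<'E'
from scipy.optimize import least_squares
P=dict(cap=[.469,.2365],cross=[.442,.042],round=[.476,-.297],bar=[.669,.006])
def to(p,yaw=None):
    s=state();from_=s['tcp_pos'];R=cv2.Rodrigues(np.zeros(3))[0]
    from scipy.spatial.transform import Rotation as Ro
    R=Ro.from_euler('xyz',s['tool_rot']).as_matrix()
    return R.T@(np.array(p)-from_)/0.5
E
python3 - <<'E'
from h import *
T=load('top0');S=load('scene0')
ob=dict(cross=((208-22+195/8.86-.5,245+150/8.82-.5),(292.5,188)),round=((331+(588-390)/8.86-.5,237+152/8.82-.5),(190.5,241.6)),
 bar=((208+197/8.86-.5,154+146/8.82-.5),(342.9,230)))
for n,(a,b) in ob.items():
    pa=onz(T,*a,.0585);pb=onz(S,*b,.062);print(n,a,pa[:2],pb[:2],(pa+pb)[:2]/2)
    r=least_squares(lambda q:np.r_[np.array(proj(T,q))-a,np.array(proj(S,q))-b],[*P[n],.06]);print('  tri',r.x,r.fun)
p=onz(S,347,172,.06);print('cap',p)
print('move to cap', to([.469,.2365,.20]))
E
```

```text
cross (207.50902934537245, 261.50680272108843) [0.44091968 0.04163828] [0.44315999 0.04363558] [0.44203983 0.04263693]
  tri [0.44148393 0.0424161  0.06124638] [-0.47177995 -0.38530139 -0.72073743  0.13555109]
round (352.8476297968397, 253.73356009070295) [ 0.47804268 -0.29856753] [ 0.47998358 -0.29749243] [ 0.47901313 -0.29802998]
  tri [ 0.47807029 -0.29745962  0.06078885] [-0.28759669 -0.15800602 -0.32100121  0.00929608]
bar (229.73476297968398, 170.0532879818594) [0.66774293 0.0065092 ] [0.67024781 0.00824421] [0.66899537 0.00737671]
  tri [0.66838632 0.00779519 0.06058319] [-0.57683818 -0.54145409 -0.74942356  0.1868919 ]
cap [0.47203063 0.23577041 0.06      ]
move to cap [-0.6742501   0.80489932  0.07824998]
```

>>> {"fn": "apply_moves", "kwargs": {"deltas": [{"delta_rot": [0,0,0],"travel": [-0.06,0.07,0],"fingers": 0},{"delta_rot": [0,0,0],"travel": [-0.067,0.08,0],"fingers": 0},{"delta_rot": [0,0,0],"travel": [-0.067,0.08,0],"fingers": 0},{"delta_rot": [0,0,0],"travel": [-0.067,0.08,0],"fingers": 0},{"delta_rot": [0,0,0],"travel": [-0.067,0.08,0],"fingers": 0}]}}

```text
clock: 0.78
tcp_pos: [0.3076, 0.4512, 0.2392]
tool_rot: [-3.142, 0.0, 1.34]
wrist_force: [1.3, 0.0, -0.0]
grip_width: 0.001
```

>>> {"fn": "apply_moves", "kwargs": {"deltas": [{"delta_rot": [0,0,0],"travel": [-0.067,0.08,0],"fingers": 0},{"delta_rot": [0,0,0],"travel": [-0.067,0.08,0],"fingers": 0},{"delta_rot": [0,0,0],"travel": [-0.067,0.08,0],"fingers": 0},{"delta_rot": [0,0,0],"travel": [-0.067,0.08,0],"fingers": 0},{"delta_rot": [0,0,0],"travel": [0,0,0],"fingers": 0}]}}

```text
clock: 1.4
tcp_pos: [0.4339, 0.2822, 0.2394]
tool_rot: [3.141, 0.001, 1.334]
wrist_force: [0.2, 0.7, -0.0]
grip_width: 0.001
```

```bash
python3 - <<'E'
from h import *
save('scene','scene1');save('wrist','wrist1')
print(state()); print('to cap', to([.4695,.2362,.09]))
E
```

```text
{'clock': 1.5, 'joint_positions': array([-0.96155944,  0.16838278,  0.28531078,  1.96829304, -0.05580961,
        1.01249078,  0.68842191]), 'dq': array([-0.02523202,  0.00575693, -0.0202749 , -0.00228561, -0.00281921,
        0.00231299, -0.00648181]), 'tau': array([ 2.72530764e+00, -6.09490228e+01,  5.18488839e+00, -4.36617064e+01,
        2.30042827e-01,  2.65864137e-02,  2.19874671e-01]), 'tcp_pos': array([0.43186005, 0.28550446, 0.23924223]), 'tool_rot': array([-3.14136593e+00,  6.07583354e-05,  1.33889846e+00]), 'wrist_force': array([-0.31808066,  0.80070636,  0.34394096]), 'wrist_torque': array([0.07009702, 0.02085556, 0.01654821]), 'grip_width': -0.00013410834490162497}
to cap [-0.07865001  0.09599528  0.29846749]
```

View pics/wrist1.png

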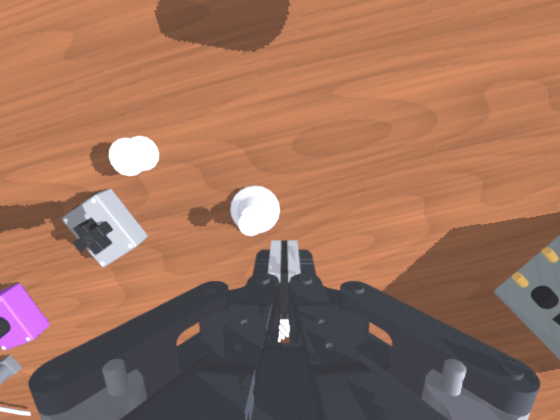

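The wrist view shows the stud cap at about (247,222), the cross key at (93,234), and the shut fingertips at (284,250). Next I move above the stud, staying high.

>>> {"fn": "apply_moves", "kwargs": {"deltas": [{"delta_rot": [0,0,0],"travel": [-0.04,0.048,0],"fingers": 0},{"delta_rot": [0,0,0],"travel": [-0.039,0.048,0.06],"fingers": 0},{"delta_rot": [0,0,0],"travel": [0,0,0.09],"fingers": 0},{"delta_rot": [0,0,0],"travel": [0,0,0.06],"fingers": 0},{"delta_rot": [0,0,0],"travel": [0,0,0.03],"fingers": 0}]}}

```text
clock: 2.12
tcp_pos: [0.4683, 0.2371, 0.1178]
tool_rot: [-3.14, 0.001, 1.342]
wrist_force: [-0.3, 0.4, -0.7]
grip_width: 0.001
```

```bash
python3 - <<'E'
from h import *
save('scene','scene2');f=save('wrist','wrist2')
cv2.imwrite('pics/s2.png',cv2.resize(load('scene2')['img'][110:220,270:420],None,fx=4,fy=4,interpolation=cv2.INTER_CUBIC))
s=state();print(s['tcp_pos'],s['tool_rot'],s['wrist_force']); print('to cap', to([.4695,.2362,.068]))
W=load('wrist1');print(onz(W,247,223,.06),onz(W,93,234,.062))
print(proj(f,[.4695,.2362,.06]),proj(f,[.4419,.0425,.062]))
E
```

```text
[0.46861834 0.23678245 0.11825264] [-3.14012658e+00  1.57847468e-03  1.34126790e+00] [0.15079217 0.0064719  0.49458575]
to cap [-0.00057452  0.00212945  0.10050331]
[0.46559649 0.23307203 0.06      ] [0.4367036 0.0544049 0.062    ]
(283.99385583428665, 226.59387689304677) (19.269283164987144, 248.2584418066436)
```

View pics/wrist2.png

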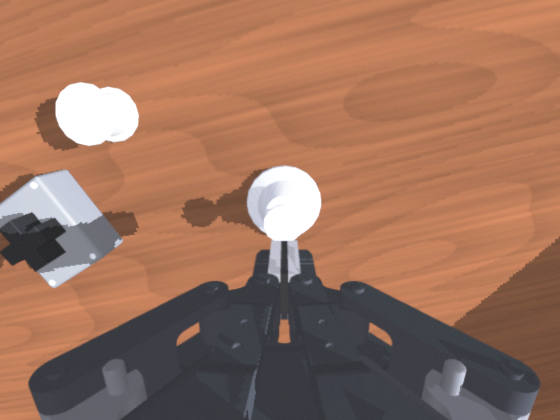

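View pics/s2.png

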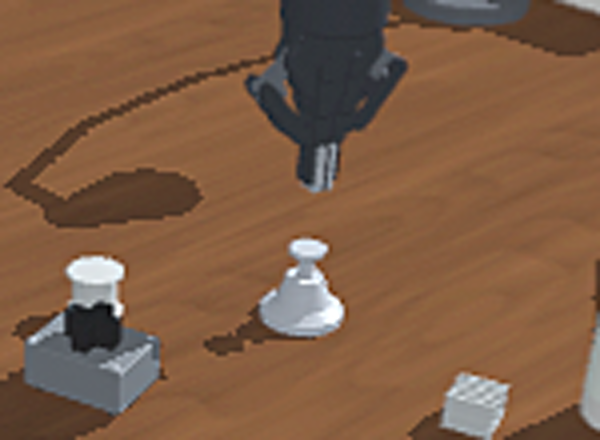

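The cap is seen at (284,222) against a predicted (284,227), so the alignment is good to 1–2 mm. Descending slowly.

>>> {"fn": "apply_moves", "kwargs": {"deltas": [{"delta_rot": [0,0,0],"travel": [0,0.002,0.04],"fingers": 0},{"delta_rot": [0,0,0],"travel": [0,0,0.03],"fingers": 0},{"delta_rot": [0,0,0],"travel": [0,0,0.016],"fingers": 0},{"delta_rot": [0,0,0],"travel": [0,0,0],"fingers": 0}]}}

```text
clock: 2.72
tcp_pos: [0.4704, 0.2361, 0.0762]
tool_rot: [-3.141, 0.0, 1.34]
wrist_force: [-0.4, 0.0, 0.6]
grip_width: 0.001
```

>>> {"fn": "apply_moves", "kwargs": {"deltas": [{"delta_rot": [0,0,0],"travel": [0,0,0.006],"fingers": 0},{"delta_rot": [0,0,0],"travel": [0,0,0.006],"fingers": 0},{"delta_rot": [0,0,0],"travel": [0,0,0],"fingers": 0}]}}

```text
clock: 3.1
tcp_pos: [0.4704, 0.2361, 0.0702]
tool_rot: [-3.141, 0.0, 1.34]
wrist_force: [-0.6, 0.0, -0.1]
grip_width: -0.002
```

```bash
python3 - <<'E'
from h import *
save('scene','scene3')
cv2.imwrite('pics/s3.png',cv2.resize(load('scene3')['img'][130:200,300:400],None,fx=6,fy=6,interpolation=cv2.INTER_CUBIC))
s=state();print(s['tcp_pos'],s['tool_rot'],s['wrist_force'])
E
```

```text
[0.47049083 0.23604875 0.07033214] [-3.14158065e+00  7.83820158e-05  1.33988602e+00] [ 0.35383568 -0.50744263 -0.04432248]
```

View pics/s3.png

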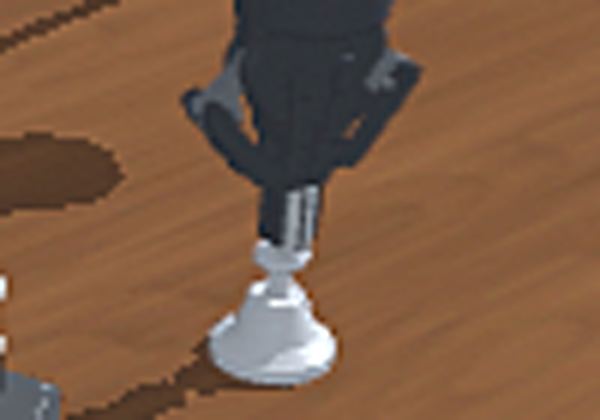

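The tips are directly over the cap, about 2 mm above it. I'll press a few mm into its soft travel.

>>> {"fn": "apply_moves", "kwargs": {"deltas": [{"delta_rot": [0,0,0],"travel": [0,0,0.005],"fingers": 0},{"delta_rot": [0,0,0],"travel": [0,0,0.003],"fingers": 0},{"delta_rot": [0,0,0],"travel": [0,0,0],"fingers": 0}]}}

```text
clock: 3.52
tcp_pos: [0.4705, 0.2361, 0.0663]
tool_rot: [3.142, 0.0, 1.34]
wrist_force: [-0.3, 0.7, 1.1]
grip_width: -0.003
```

>>> {"fn": "apply_moves", "kwargs": {"deltas": [{"delta_rot": [0,0,0],"travel": [0,0,0.004],"fingers": 0},{"delta_rot": [0,0,0],"travel": [0,0,0],"fingers": 0},{"delta_rot": [0,0,0],"travel": [0,0,0],"fingers": 0}]}}

```text
clock: 3.9
tcp_pos: [0.4705, 0.2361, 0.0643]
tool_rot: [-3.142, 0.0, 1.34]
wrist_force: [0.3, 0.5, 1.2]
grip_width: -0.002
```

```bash
python3 - <<'E'
from h import *
fs=[]
for i in range(8):
    f=grab_frame('scene'); fs.append(state()['wrist_force'])
print(np.mean(fs,0),np.std(fs,0),state()['tcp_pos'],state()['clock'])
cv2.imwrite('pics/s4.png',cv2.resize(f['img'][130:200,300:400],None,fx=6,fy=6,interpolation=cv2.INTER_CUBIC))
E
```

```text
[0.57465203 0.3627132  1.17275888] [0.69606839 0.61905611 0.45190744] [0.47051212 0.23609572 0.06435036] 4.3
```

View pics/s4.png

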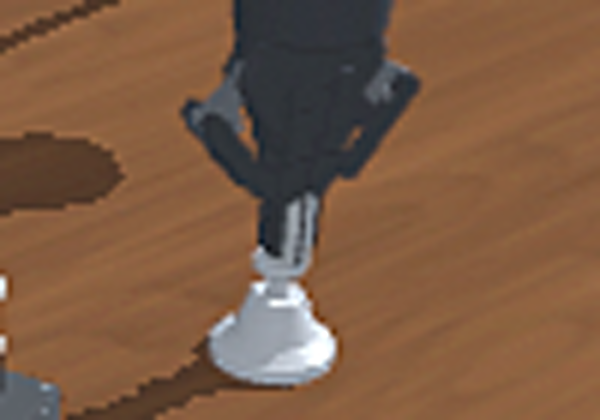

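The mean Fz is +1.2 N and the cap looks lower, so there is contact. I'll add 2 mm to be sure, hold, then lift.

>>> {"fn": "apply_moves", "kwargs": {"deltas": [{"delta_rot": [0,0,0],"travel": [0,0,0.004],"fingers": 0},{"delta_rot": [0,0,0],"travel": [0,0,0],"fingers": 0},{"delta_rot": [0,0,0],"travel": [0,0,0],"fingers": 0}]}}

```text
clock: 4.68
tcp_pos: [0.4705, 0.2361, 0.0623]
tool_rot: [3.142, 0.0, 1.34]
wrist_force: [0.8, -0.2, 2.6]
grip_width: 0.001
```

```bash
python3 - <<'E'
from h import *
fs=[]
for i in range(8):
    f=grab_frame('scene'); fs.append(state()['wrist_force'])
print(np.mean(fs,0),state()['tcp_pos'],state()['clock'])
print('to cross', to([.4419,.0425,.12]))
E
```

```text
[0.69419522 0.66561246 2.0890614 ] [0.47048028 0.23607409 0.06230745] 5.075
to cross [-0.3899628   0.03291963 -0.11536932]
```

Fz is 2.1 N, so the touch is clear. Lifting and going to the cross key.

>>> {"fn": "apply_moves", "kwargs": {"deltas": [{"delta_rot": [0,0,0],"travel": [0,0,-0.02],"fingers": 0},{"delta_rot": [0,0,0],"travel": [0,0,-0.08],"fingers": 0},{"delta_rot": [0,0,0],"travel": [0,0,-0.06],"fingers": 0},{"delta_rot": [0,0,0],"travel": [-0.08,0.0066,0],"fingers": 0},{"delta_rot": [0,0,0],"travel": [-0.08,0.0066,0],"fingers": 0}]}}

```text
clock: 5.7
tcp_pos: [0.4583, 0.1559, 0.1431]
tool_rot: [3.141, -0.001, 1.341]
wrist_force: [0.5, -0.4, 0.6]
grip_width: 0.0
```

>>> {"fn": "apply_moves", "kwargs": {"deltas": [{"delta_rot": [0,0,0],"travel": [-0.08,0.0066,0],"fingers": 0},{"delta_rot": [0,0,0],"travel": [-0.08,0.0066,0],"fingers": 0},{"delta_rot": [0,0,0],"travel": [-0.06,0.006,0],"fingers": 0},{"delta_rot": [0,0,0],"travel": [0,0,0],"fingers": 0},{"delta_rot": [0,0,0],"travel": [0,0,0],"fingers": 0}]}}

```text
clock: 6.32
tcp_pos: [0.4429, 0.0479, 0.1427]
tool_rot: [3.141, -0.0, 1.34]
wrist_force: [0.4, 0.6, 0.1]
grip_width: 0.002
```

```bash
python3 - <<'E'
from h import *
f=save('wrist','wrist5');s=state();print(s['tcp_pos'],s['tool_rot'],s['wrist_force']); print('to', to([.4419,.0425,.070]))
print(proj(f,[.4419,.0425,.062]))
cv2.imwrite('pics/w5.png',cv2.resize(f['img'][120:300,180:400],None,fx=3,fy=3))
E
```

```text
[0.44292055 0.04815856 0.14254796] [ 3.14148637e+00 -2.66380443e-04  1.34074617e+00] [0.33432169 0.51263489 0.31170873]
to [-0.01152304  0.00057785  0.14509293]
(277.0484141940718, 214.00138244419125)
```

View pics/w5.png

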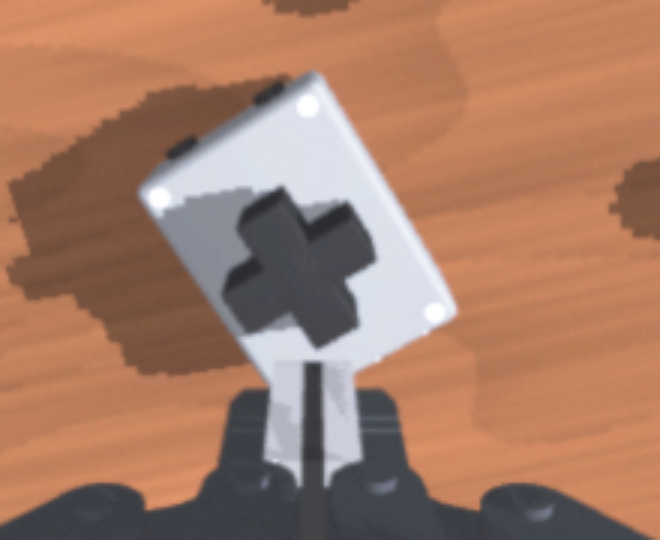

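The cross key's top centre is at full-image (281,212) against a predicted (277,214), about 2 mm off. Descending with a small correction.

>>> {"fn": "apply_moves", "kwargs": {"deltas": [{"delta_rot": [0,0,0],"travel": [-0.009,0.0,0.05],"fingers": 0},{"delta_rot": [0,0,0],"travel": [0,0,0.05],"fingers": 0},{"delta_rot": [0,0,0],"travel": [0,0,0.027],"fingers": 0},{"delta_rot": [0,0,0],"travel": [0,0,0.008],"fingers": 0},{"delta_rot": [0,0,0],"travel": [0,0,0],"fingers": 0}]}}

```text
clock: 7.0
tcp_pos: [0.4419, 0.0432, 0.0751]
tool_rot: [3.142, 0.0, 1.34]
wrist_force: [-0.6, -0.2, 0.4]
grip_width: -0.002
```

```bash
python3 - <<'E'
from h import *
fs=[]
for i in range(4):
    f=grab_frame('scene'); fs.append(state()['wrist_force'])
f=save('scene','scene6')
print(np.mean(fs,0),state()['tcp_pos'],state()['clock'])
cv2.imwrite('pics/s6.png',cv2.resize(f['img'][145:225,240:350],None,fx=6,fy=6,interpolation=cv2.INTER_CUBIC))
E
```

```text
[0.14574402 0.07095971 0.33918653] [0.44204045 0.04315163 0.0753019 ] 7.25
```

View pics/s6.png

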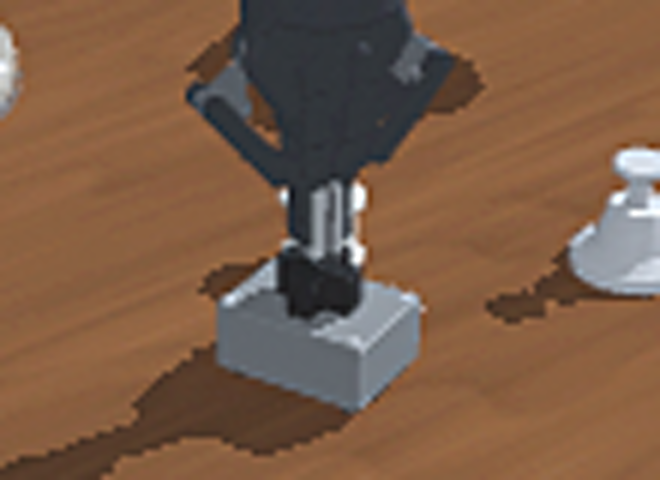

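The tips are over the cross, about 5 mm above it. Pressing in small steps.

>>> {"fn": "apply_moves", "kwargs": {"deltas": [{"delta_rot": [0,0,0],"travel": [0,0,0.005],"fingers": 0},{"delta_rot": [0,0,0],"travel": [0,0,0.005],"fingers": 0},{"delta_rot": [0,0,0],"travel": [0,0,0.005],"fingers": 0},{"delta_rot": [0,0,0],"travel": [0,0,0.004],"fingers": 0}]}}

```text
clock: 7.75
tcp_pos: [0.4417, 0.043, 0.0651]
tool_rot: [-3.141, 0.0, 1.34]
wrist_force: [-0.7, 0.1, 1.4]
grip_width: -0.0
```

>>> {"fn": "apply_moves", "kwargs": {"deltas": [{"delta_rot": [0,0,0],"travel": [0,0,0.004],"fingers": 0},{"delta_rot": [0,0,0],"travel": [0,0,0.004],"fingers": 0},{"delta_rot": [0,0,0],"travel": [0,0,0],"fingers": 0}]}}

```text
clock: 8.12
tcp_pos: [0.4416, 0.0429, 0.0611]
tool_rot: [-3.141, 0.0, 1.34]
wrist_force: [-0.6, 0.2, -0.5]
grip_width: -0.003
```

```bash
python3 - <<'E'
from h import *
fs=[]
for i in range(4):
    f=grab_frame('scene'); fs.append(state()['wrist_force'])
f=save('scene','scene7')
print(np.mean(fs,0),state()['tcp_pos'],state()['clock'])
cv2.imwrite('pics/s7.png',cv2.resize(f['img'][145:225,240:350],None,fx=6,fy=6,interpolation=cv2.INTER_CUBIC))
E
```

```text
[-0.19254282 -0.11260483  0.49728078] [0.44172711 0.0430035  0.0613422 ] 8.375
```

View pics/s7.png

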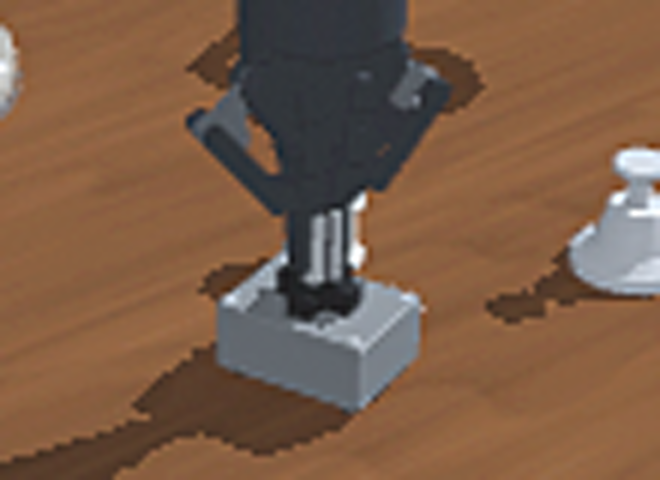

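The cross key is visibly about half-way down and the module hasn't moved. Lifting, then the round key.

>>> {"fn": "apply_moves", "kwargs": {"deltas": [{"delta_rot": [0,0,0],"travel": [0,0,-0.02],"fingers": 0},{"delta_rot": [0,0,0],"travel": [0,0,-0.06],"fingers": 0},{"delta_rot": [0,0,0],"travel": [0,0,-0.08],"fingers": 0},{"delta_rot": [0,0,0],"travel": [0,0,0],"fingers": 0}]}}

```text
clock: 8.88
tcp_pos: [0.4433, 0.0434, 0.1442]
tool_rot: [3.138, -0.003, 1.34]
wrist_force: [-0.8, 0.2, 0.3]
grip_width: 0.002
```

```bash
python3 - <<'E'
from h import *
f=save('wrist','wrist8');s=state();print(s['tcp_pos'],s['tool_rot'],s['wrist_force'],s['joint_positions']); print('to', to([.4785,-.2977,.143]))
cv2.imwrite('pics/w8.png',cv2.resize(f['img'][120:300,180:400],None,fx=3,fy=3))
E
```

```text
[0.44243947 0.04336234 0.14282738] [ 3.13928550e+00 -2.03277301e-03  1.34015781e+00] [-0.54973396 -1.40490286 -0.31979192] [-0.62254099  0.18005438  0.4236923   2.22018271 -0.10868976  0.75697392
  1.21416791]
to [-0.64757359  0.22614772 -0.00113986]
```

View pics/w8.png

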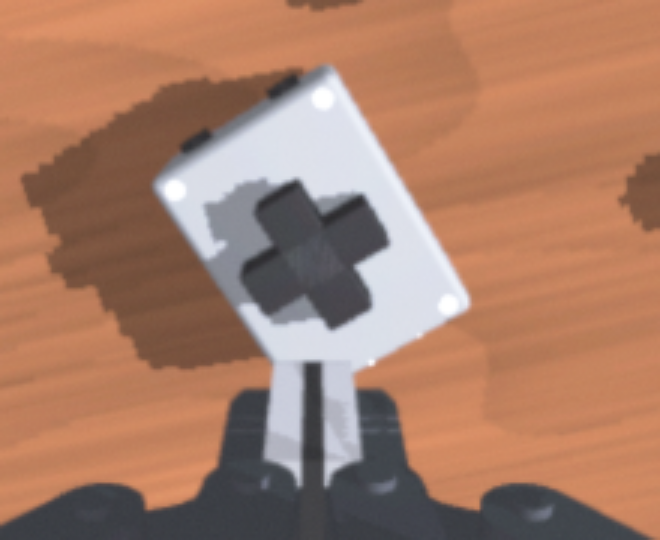

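The key stays lower (its sides are thinner) and the housing is in place. On to the round key.

>>> {"fn": "apply_moves", "kwargs": {"deltas": [{"delta_rot": [0,0,0],"travel": [-0.06,0.021,0],"fingers": 0},{"delta_rot": [0,0,0],"travel": [-0.08,0.028,0],"fingers": 0},{"delta_rot": [0,0,0],"travel": [-0.08,0.028,0],"fingers": 0},{"delta_rot": [0,0,0],"travel": [-0.08,0.028,0],"fingers": 0},{"delta_rot": [0,0,0],"travel": [-0.08,0.028,0],"fingers": 0}]}}

```text
clock: 9.55
tcp_pos: [0.4625, -0.1584, 0.1407]
tool_rot: [-3.14, 0.0, 1.34]
wrist_force: [0.7, -0.8, 0.4]
grip_width: 0.008
```

>>> {"fn": "apply_moves", "kwargs": {"deltas": [{"delta_rot": [0,0,0],"travel": [-0.08,0.028,0],"fingers": 0},{"delta_rot": [0,0,0],"travel": [-0.08,0.028,0],"fingers": 0},{"delta_rot": [0,0,0],"travel": [-0.08,0.028,0],"fingers": 0},{"delta_rot": [0,0,0],"travel": [-0.027,0.009,0],"fingers": 0},{"delta_rot": [0,0,0],"travel": [0,0,0],"fingers": 0}]}}

```text
clock: 10.18
tcp_pos: [0.4771, -0.2981, 0.1406]
tool_rot: [-3.14, 0.0, 1.338]
wrist_force: [0.7, 0.8, 0.1]
grip_width: -0.005
```

```bash
python3 - <<'E'
from h import *
f=save('wrist','wrist9');s=state();print(s['tcp_pos'],s['tool_rot'],s['wrist_force']); print('to', to([.4785,-.2977,.070]))
print(proj(f,[.4785,-.2977,.062]),[onz(f,u,v,.062) for u,v in ((280,210),)])
cv2.imwrite('pics/w9.png',cv2.resize(f['img'][120:300,180:400],None,fx=3,fy=3))
E
```

```text
[ 0.47727432 -0.29711882  0.14068187] [-3.14017873e+00 -2.62260690e-04  1.33970829e+00] [-0.11107788  0.49508049  0.86495468]
to [-0.00060709  0.0028523   0.14135969]
(285.18979651528093, 216.21926509576844) [array([ 0.47271448, -0.30040662,  0.062     ])]
```

View pics/w9.png

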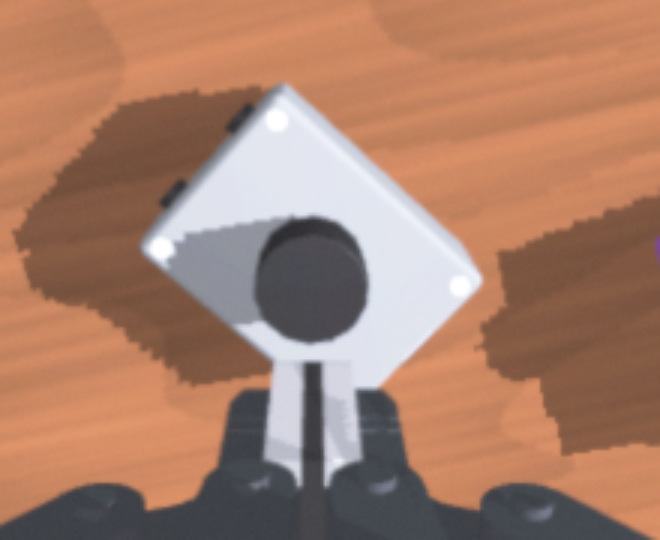

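The grey round module is below, with its disc centre at (284,215) against a predicted (285,216). Descending.

>>> {"fn": "apply_moves", "kwargs": {"deltas": [{"delta_rot": [0,0,0],"travel": [0,0.002,0.05],"fingers": 0},{"delta_rot": [0,0,0],"travel": [0,0,0.05],"fingers": 0},{"delta_rot": [0,0,0],"travel": [0,0,0.024],"fingers": 0},{"delta_rot": [0,0,0],"travel": [0,0,0.007],"fingers": 0},{"delta_rot": [0,0,0],"travel": [0,0,0],"fingers": 0}]}}

```text
clock: 10.85
tcp_pos: [0.4789, -0.2978, 0.0762]
tool_rot: [3.141, 0.0, 1.34]
wrist_force: [0.6, 0.3, 0.4]
grip_width: -0.003
```

```bash
python3 - <<'E'
from h import *
f=save('scene','scene10')
print(state()['tcp_pos'],state()['wrist_force'],state()['clock'])
cv2.imwrite('pics/s10.png',cv2.resize(f['img'][195:285,140:250],None,fx=6,fy=6,interpolation=cv2.INTER_CUBIC))
E
```

```text
[ 0.4790505  -0.297996    0.07646624] [-0.25997655 -0.09884234  0.63941309] 10.9
```

View pics/s10.png

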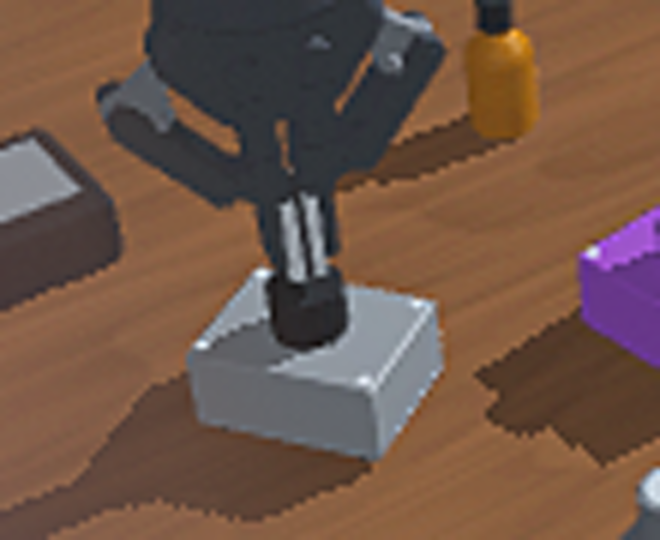

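The tips are over the round key. Pressing 15 mm from here, to TCP z ≈ 0.0615.

>>> {"fn": "apply_moves", "kwargs": {"deltas": [{"delta_rot": [0,0,0],"travel": [0,0,0.005],"fingers": 0},{"delta_rot": [0,0,0],"travel": [0,0,0.005],"fingers": 0},{"delta_rot": [0,0,0],"travel": [0,0,0.005],"fingers": 0},{"delta_rot": [0,0,0],"travel": [0,0,0.005],"fingers": 0}]}}

```text
clock: 11.4
tcp_pos: [0.4788, -0.298, 0.0657]
tool_rot: [3.141, 0.0, 1.34]
wrist_force: [0.2, 0.7, 2.4]
grip_width: 0.0
```

>>> {"fn": "apply_moves", "kwargs": {"deltas": [{"delta_rot": [0,0,0],"travel": [0,0,0.005],"fingers": 0},{"delta_rot": [0,0,0],"travel": [0,0,0.005],"fingers": 0},{"delta_rot": [0,0,0],"travel": [0,0,0],"fingers": 0},{"delta_rot": [0,0,0],"travel": [0,0,0],"fingers": 0}]}}

```text
clock: 11.9
tcp_pos: [0.4785, -0.298, 0.0607]
tool_rot: [-3.141, 0.0, 1.34]
wrist_force: [-1.2, 0.7, -0.5]
grip_width: 0.003
```

```bash
python3 - <<'E'
from h import *
f=save('scene','scene11')
print(state()['tcp_pos'],state()['wrist_force'],state()['clock'])
cv2.imwrite('pics/s11.png',cv2.resize(f['img'][195:285,140:250],None,fx=6,fy=6,interpolation=cv2.INTER_CUBIC))
E
```

```text
[ 0.47856747 -0.29796788  0.06078212] [-0.04864775  0.22110657  0.06588601] 11.95
```

View pics/s11.png

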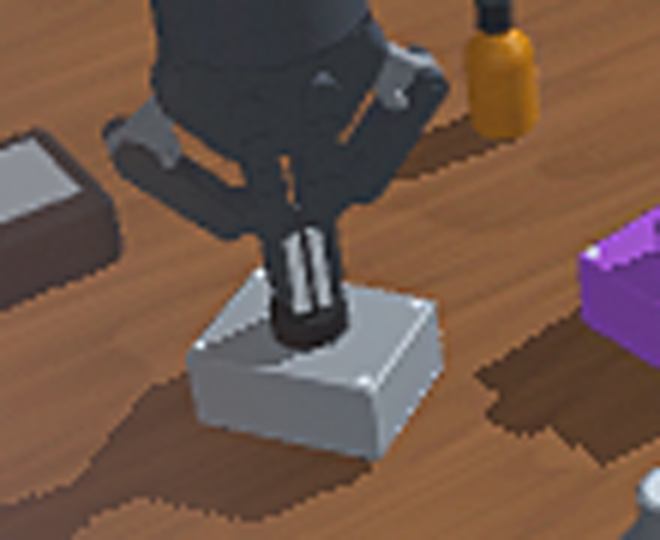

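The round key is about half-way down and the module is still. Lifting, then the bar key.

>>> {"fn": "apply_moves", "kwargs": {"deltas": [{"delta_rot": [0,0,0],"travel": [0,0,-0.02],"fingers": 0},{"delta_rot": [0,0,0],"travel": [0,0,-0.06],"fingers": 0},{"delta_rot": [0,0,0],"travel": [0,0,-0.08],"fingers": 0},{"delta_rot": [0,0,0],"travel": [0,0,0],"fingers": 0}]}}

```text
clock: 12.45
tcp_pos: [0.48, -0.2989, 0.144]
tool_rot: [3.137, 0.0, 1.34]
wrist_force: [0.6, 0.2, -0.7]
grip_width: 0.0
```

```bash
python3 - <<'E'
from h import *
f=save('wrist','wrist12');s=state();print(s['tcp_pos'],s['tool_rot'],s['joint_positions']); print('to', to([.6685,.0073,.143]))
cv2.imwrite('pics/w12.png',cv2.resize(f['img'][120:300,180:400],None,fx=3,fy=3))
E
```

```text
[ 0.47945803 -0.29820677  0.14242426] [3.13869494e+00 4.85585179e-05 1.34009849e+00] [ 0.00631658  0.39793813  0.54643846  1.97279325 -0.27484492  0.84019104
  2.04285067]
to [ 6.81277461e-01  2.28357385e-01 -5.22859482e-04]
```

View pics/w12.png

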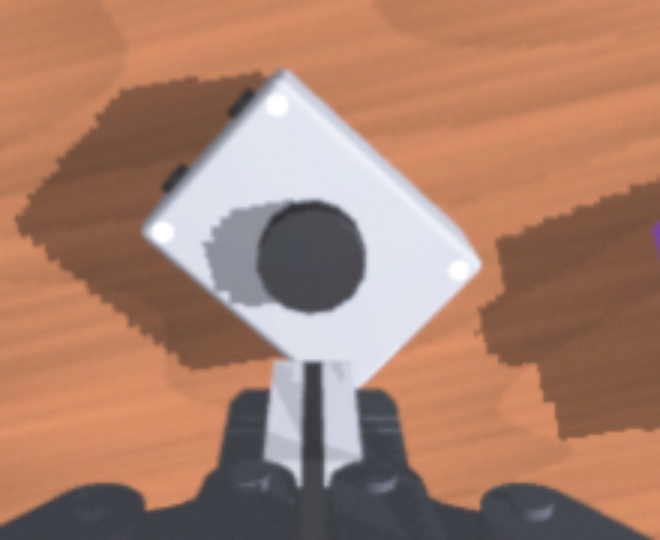

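>>> {"fn": "apply_moves", "kwargs": {"deltas": [{"delta_rot": [0,0,0],"travel": [0.06,0.02,0],"fingers": 0},{"delta_rot": [0,0,0],"travel": [0.08,0.027,0],"fingers": 0},{"delta_rot": [0,0,0],"travel": [0.08,0.027,0],"fingers": 0},{"delta_rot": [0,0,0],"travel": [0.08,0.027,0],"fingers": 0},{"delta_rot": [0,0,0],"travel": [0.08,0.027,0],"fingers": 0}]}}

```text
clock: 13.12
tcp_pos: [0.5846, -0.1263, 0.14]
tool_rot: [-3.14, 0.0, 1.34]
wrist_force: [0.0, -0.3, -0.4]
grip_width: -0.0
```

>>> {"fn": "apply_moves", "kwargs": {"deltas": [{"delta_rot": [0,0,0],"travel": [0.08,0.027,0],"fingers": 0},{"delta_rot": [0,0,0],"travel": [0.08,0.027,0],"fingers": 0},{"delta_rot": [0,0,0],"travel": [0.08,0.027,0],"fingers": 0},{"delta_rot": [0,0,0],"travel": [0.061,0.019,0],"fingers": 0},{"delta_rot": [0,0,0],"travel": [0,0,0],"fingers": 0}]}}

```text
clock: 13.75
tcp_pos: [0.6679, 0.0105, 0.1394]
tool_rot: [-3.14, -0.0, 1.344]
wrist_force: [-0.7, -0.4, -0.1]
grip_width: -0.0
```

```bash
python3 - <<'E'
from h import *
f=save('wrist','wrist13');s=state();print(s['tcp_pos'],s['tool_rot'],s['wrist_force']); print('to', to([.6685,.0073,.070]))
print(proj(f,[.6685,.0073,.062]))
cv2.imwrite('pics/w13.png',cv2.resize(f['img'][120:300,180:400],None,fx=3,fy=3))
E
```

```text
[0.66720874 0.00837804 0.1396069 ] [-3.14001653e+00  7.38256825e-04  1.34171355e+00] [-0.21798009 -0.27937717  0.00265575]
to [-0.00141053  0.00322409  0.13920997]
(280.26573200062415, 216.84932784352293)
```

View pics/w13.png

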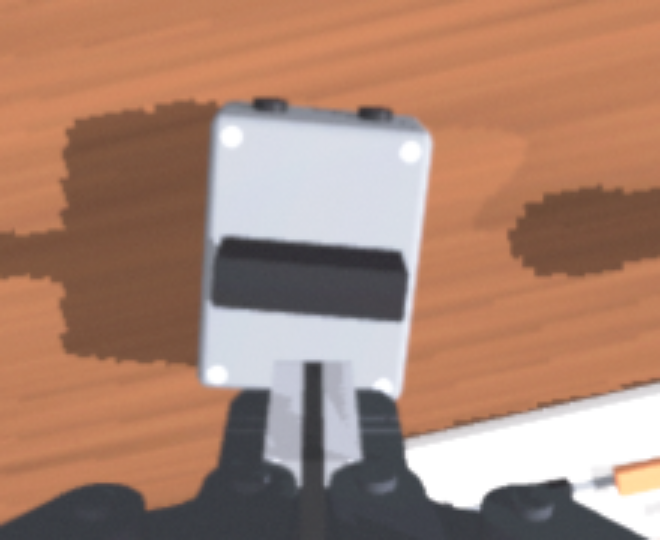

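The bar key's top centre is at (283,216) against a predicted (280,217). Descending.

>>> {"fn": "apply_moves", "kwargs": {"deltas": [{"delta_rot": [0,0,0],"travel": [0,0.003,0.05],"fingers": 0},{"delta_rot": [0,0,0],"travel": [0,0,0.05],"fingers": 0},{"delta_rot": [0,0,0],"travel": [0,0,0.022],"fingers": 0},{"delta_rot": [0,0,0],"travel": [0,0,0.007],"fingers": 0},{"delta_rot": [0,0,0],"travel": [0,0,0],"fingers": 0}]}}

```text
clock: 14.42
tcp_pos: [0.6692, 0.0066, 0.0768]
tool_rot: [3.141, 0.0, 1.339]
wrist_force: [-0.5, -0.1, 0.1]
grip_width: 0.003
```

```bash
python3 - <<'E'
from h import *
f=save('scene','scene14')
print(state()['tcp_pos'],state()['wrist_force'],state()['clock'])
cv2.imwrite('pics/s14.png',cv2.resize(f['img'][185:275,290:400],None,fx=6,fy=6,interpolation=cv2.INTER_CUBIC))
E
```

```text
[0.66939111 0.00683976 0.07705053] [ 0.30842872  0.08957622 -0.19318491] 14.475
```

View pics/s14.png

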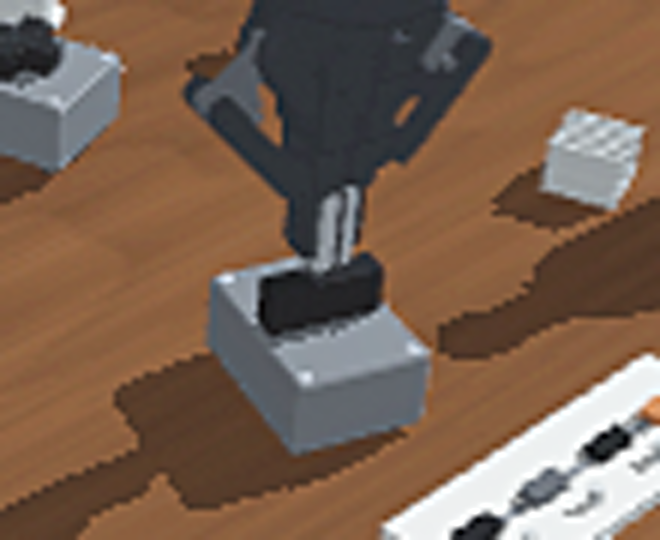

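The tips are over the bar. Pressing to TCP z ≈ 0.0615.

>>> {"fn": "apply_moves", "kwargs": {"deltas": [{"delta_rot": [0,0,0],"travel": [0,0,0.006],"fingers": 0},{"delta_rot": [0,0,0],"travel": [0,0,0.005],"fingers": 0},{"delta_rot": [0,0,0],"travel": [0,0,0.005],"fingers": 0},{"delta_rot": [0,0,0],"travel": [0,0,0.005],"fingers": 0}]}}

```text
clock: 14.98
tcp_pos: [0.6691, 0.0071, 0.0658]
tool_rot: [3.141, -0.0, 1.34]
wrist_force: [-0.1, 0.5, 2.1]
grip_width: -0.001
```

>>> {"fn": "apply_moves", "kwargs": {"deltas": [{"delta_rot": [0,0,0],"travel": [0,0,0.005],"fingers": 0},{"delta_rot": [0,0,0],"travel": [0,0,0.005],"fingers": 0},{"delta_rot": [0,0,0],"travel": [0,0,0],"fingers": 0},{"delta_rot": [0,0,0],"travel": [0,0,0],"fingers": 0}]}}

```text
clock: 15.48
tcp_pos: [0.669, 0.007, 0.0607]
tool_rot: [-3.141, 0.0, 1.34]
wrist_force: [0.1, -0.7, 0.4]
grip_width: 0.002
```

```bash
python3 - <<'E'
from h import *
f=save('scene','scene15')
print(state()['tcp_pos'],state()['wrist_force'],state()['clock'])
cv2.imwrite('pics/s15.png',cv2.resize(f['img'][185:275,290:400],None,fx=6,fy=6,interpolation=cv2.INTER_CUBIC))
E
```

```text
[0.66897697 0.0069973  0.06076907] [ 0.18834854 -0.44589464  0.37852158] 15.525
```

View pics/s15.png

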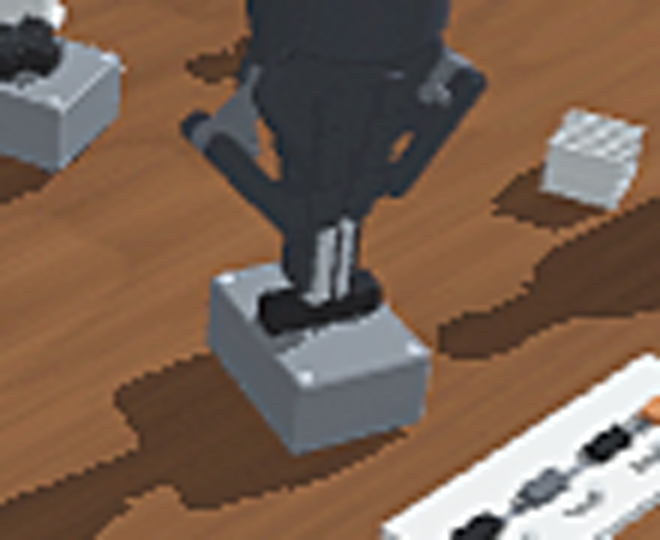

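The bar key is half-way down. Lifting clear and making a final check.

>>> {"fn": "apply_moves", "kwargs": {"deltas": [{"delta_rot": [0,0,0],"travel": [0,0,-0.02],"fingers": 0},{"delta_rot": [0,0,0],"travel": [0,0,-0.06],"fingers": 0},{"delta_rot": [0,0,0],"travel": [0,0,-0.1],"fingers": 0},{"delta_rot": [0,0,0],"travel": [0,0,-0.1],"fingers": 0},{"delta_rot": [0,0,0],"travel": [0,0,0],"fingers": 0}]}}

```text
clock: 16.15
tcp_pos: [0.6711, 0.0067, 0.2057]
tool_rot: [3.135, -0.003, 1.34]
wrist_force: [-0.1, -0.5, -1.2]
grip_width: -0.005
```

>>> {"fn": "apply_moves", "kwargs": {"deltas": [{"delta_rot": [0,0,0],"travel": [0,0,0],"fingers": 0},{"delta_rot": [0,0,0],"travel": [0,0,0],"fingers": 0},{"delta_rot": [0,0,0],"travel": [0,0,0],"fingers": 0}]}}

```text
clock: 16.52
tcp_pos: [0.6686, 0.007, 0.1999]
tool_rot: [-3.14, 0.001, 1.34]
wrist_force: [0.2, -0.3, 0.7]
grip_width: 0.001
```

```bash
python3 - <<'E'
from h import *
f=save('scene','scene16');a=load('scene0')['img']
print(state()['tcp_pos'],state()['wrist_force'],state()['clock'])
c=lambda i:cv2.resize(i[165:275,160:380],None,fx=3,fy=2.7,interpolation=cv2.INTER_CUBIC)
cv2.imwrite('pics/s16.png',np.vstack([c(a),c(f['img'])]))
E
```

```text
[0.66875    0.00700511 0.20001677] [-0.21772681 -0.92375327  0.93632886] 16.575
```

View pics/s16.png

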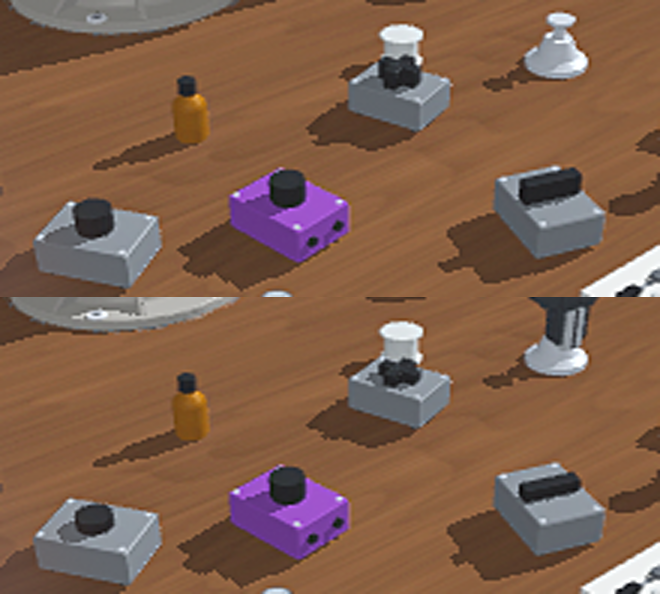

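All three keys sit clearly lower than in the first picture. Nothing has shifted, and the gripper is clear at z = 0.20 m; it only hides the stud's cap in this view. Handing in.

```bash
python3 -c "
from h import *
print(sign_off(), state()['clock'])"
```

```text
the job is handed in; nothing more can be done
the job is handed in; nothing more can be done
```

I touched the grounding stud's cap, then pressed the grey cross, round and bar keys in that order, each about half-way down. I handed the job in at about 16.6 s; sign-off gives no verdict.

- **Stud:** mean upward force was about 1.2 N, then 2.1 N after pressing 2 mm deeper. I held it well over 0.1 s.
- **Keys:** the final before/after picture shows all three clearly lower. By tool height I put each 8–9 mm down. Upward force read 1.4 to 2.4 N as the tool pressed the keys, well under the 15 N limit.
- **Bench:** in that picture the three modules, the look-alike and the nearby bystanders look unmoved. The gripper is clear at z = 0.20 m.
- **What disagreed:** one early wrist-camera reading of the cross key was about 13 mm off, taken near the image edge on the key's side faces. I did not use it, and close-up views of the keys agreed with my positions to about 2 mm.
- **Not checked:** I did not measure key depths or shifts numerically at the end. The gripper hid the stud's cap in the last view, although its foot was in place.

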